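# Open the ratchet clamp round the candle jar

### The job

The wick of the candle has been trimmed, so open the clamp in which its glass jar stands: with the fingertips press down the red release pad on top of the sliding jaw and, keeping it pressed, push the jaw back along its bar, away from the candle jar, until it is fully home against the end stop; then come away so that the pad springs up. Leave the candle jar, the kitchen timer and the teaspoon where they are; nothing is to be lifted.

Things in the scene. Friction and masses are not known exactly. Their poses are not given: they have to be found in the camera images.
- clamp: Ratchet clamp fixed on the island: wooden base board 320 x 100 x 8 mm, aluminium bar 20 mm wide with its top 50 mm up. Origin on the island's surface under the bar's centre line and the middle of the pad's travel. z up; x along the bar in the opening direction, away from the candle jar; y across. At x: fixed jaw's face -167 mm, candle jar about -120 mm, end stop's face +86 mm.
- jaw (a joint): Sliding jaw, m: 0 = fully home on the end stop (clamp open); grows towards the candle jar (clamp's -x), to 0.09. Starts at 0.055 to 0.085. About 2 N of friction; stays where left. With the pad up a ratchet (teeth every 8 mm) lets it move only towards the candle jar; towards home it is blocked after at most 8 mm of play. The last 16 mm before home have no teeth.
- release (a joint): Release pad, m pressed down: 0 = up, 0.008 = bottomed. Spring: 2.4 N at the start, 5.6 N fully pressed. The ratchet is free beyond about 0.005; when let go the pad springs up and the ratchet catches again.
- pad_top (a point): Centre of the upper face of the red release pad, 44 mm along the bar x 42 mm across, riding on the sliding jaw; 88 mm above the island when up. With the jaw home it lies at clamp x = +50 mm, y = 0; else at that x less the jaw's value. On the candle jar side the jaw's plate is lower than the pressed pad; its face lies 43 mm from the pad's centre.
- thumb_rest (a point): Upper edge of the blue upright thumb rest on the sliding jaw, 46 mm wide, 8 mm thick, at the pad's home-side end. This point is the middle of the edge facing the pad, 25 mm from the pad's centre and 22 mm above the raised pad. Fingers on the pad can push against this face.
- candle_center (a point): Centre, half-way up, of the candle jar: clear glass with pink wax in its lower part, 76 mm across, 90 mm tall, loose, standing upright on the base board between the jaws. To be left alone; the sliding jaw starts 3 to 35 mm from it.
- timer_center (a point): White round kitchen timer, 63 mm across, 45 mm tall, loose, beside the clamp on its +y side; centre half-way up. To be left alone.
- spoon_center (a point): Steel teaspoon, 130 x 27 x 11 mm, loose, lying beside the clamp on its -y side; its middle. To be left alone.
Mind the look-alikes: they are no part of the job. What is shaped like the part that bears candle_center but blue or purple is not meant.

How it is judged:
On the way, in this order (a step that is already met when the one before it is completed fails the run):
1. the release pad is pressed while the jaw still stands forward (value of joint release above 0.005 m and value of joint jaw above 0.045 m), for 0.1 s.
2. the jaw is pushed fully home (value of joint jaw below 0.004 m), for 0.2 s.
At the end, for the whole second after the job is handed in: The sliding jaw is home (within 4 mm of its end stop), the release pad is up (within 2 mm), the candle jar stands upright within 15 mm of where it stood, the timer and the teaspoon lie within 20 mm of where they were (value of joint jaw below 0.004 m and value of joint release below 0.002 m and distance of candle_center from where it was at the start of the episode below 0.015 m and angle between candle_center's own z axis and vertical below 0.1 rad and distance of each of timer_center, spoon_center from where it was at the start of the episode below 0.02 m); the robot touches nothing.
It fails at once if the candle jar is shoved, tipped or lifted (distance of candle_center from where it was at the start of the episode above 0.015 m or angle between candle_center's own z axis and vertical above 0.2 rad).
It fails at once if the kitchen timer or the teaspoon is moved or lifted (distance of any of timer_center, spoon_center from where it was at the start of the episode above 0.02 m).
It also fails if it takes over 32 s, if anything falls off the work surface, if the arm or the gripper's body presses on something with over 40 N, if the wrist force passes 120 N, or if a joint passes its speed limit or range.

### The arm

A 6-joint arm with a two-finger parallel gripper is mounted at the origin on a cart in front of the work surface, level with it; the furniture and walls round the work are solid. World frame = base frame: x ahead of the robot, y to its left, z up, the work surface at z = 0. Lengths are in m, angles in rad, forces in N, time in s.
With the tool pointing down it reaches from about 0.225 to 0.875 m from the base axis. Payload 3.4 kg.
Tool frame: the origin (TCP) lies between the finger pads; the fingertips stand 11 mm ahead of it and the grasp point (between the pads) lies 8 mm behind it; z points along the fingers, y is the direction in which the jaws open and shut (so a half turn about z gives the same grasp; the last joint's range is limited). The gripper opens to 85 mm and grips with 20 to 120 N. Pads are 22 mm wide; open, the fingers measure 114 mm over their backs; the gripper's body (76 mm by 85 mm) begins 54 mm behind the grasp point. The pads swing forward as they close: fully open they stand 13 mm farther back than shut.
Start: joints at [-1.282, 0.276, 1.505, -0, 1.361, -0.121], TCP at [0.229, -0.527, 0.242] pointing down, gripper open.
Joint ranges: [-2.89, 2.89], [-0.75, 2.08], [0.22, 2.7], [-1.18, 4.32], [0.11, 2.71], [-2.7, 2.7]. Speed limits (rad/s): [2.57, 2.57, 3.14, 3.14, 3.14, 3.14].

### API

Orientations are given as a unit quaternion [w, x, y, z].
In Python, from rig import manip gives the robot as it stands. The module is installed in compiled form; this text tells all that it offers.
- The arm moves only by the tool move_arm, never from a script. Its argument "series" is a list that holds one entry, the list of rows, each a list of 7 numbers: the shift along the world's x, y, z in m, then the turn, a rotation vector about the world's x, y, z in rad, then the finger opening in m, from 0 to 0.0854. A call has 1 to 20 rows; each row shifts and turns the commanded pose from where the row before left it; what a row does not reach is not made up. A row lasts 1/12 s, in which the tool goes at most 41.7 mm and 7.16 degrees, less where a joint would pass 70% of its speed; a pose out of reach is approached as far as the arm can. A call with a gripper value outside its range is refused whole. The fingers move at their own pace and stop on an object; "newtons" is the grip in N (left out, the last holds). Time passes only in rows, so rows that do not move let the fingers close. It gives the time, the measured TCP pose, the force and the opening at its end, in the units of the state.
- manip.get_state(): the state, without advancing time (a new reading comes with each control period).
- manip.get_image(name): name is "scene" or "side" or "wrist"; returns a dict with "color" (400x640x3 uint8, red, green, blue), "fx", "fy", "cx", "cy" (pixels), "k1" (the pictures are not rectified: a ray, as slopes to the right and down, at radius r is drawn at 1 + k1 r^2 times it, then the intrinsics apply), "R" (3x3) and "t" (3): a world point X has camera coordinates R X + t; the wrist camera has in their place "tool_from_camera" (4x4, takes a point from camera to tool coordinates, whose origin is the TCP and whose axes are the flange's). Camera axes: x right, y down, z forward; pixel columns grow to the right and rows downward; lengths in m; the calibration is good to about 2 mm. A picture is of the moment at which its call begins: read the wrist's pose just before it. There is no depth.
- manip.sign_off(): hands the job in, once; it reports no verdict.
The state is a dict: "clock": time; "qpos": joint angles; "qd": joint speeds; "effort": joint torques, N m; "position": TCP position; "ee_rot": TCP orientation; "contact_force": force on the tool from outside, world axes, zero at the start; "moment": the same for the moment, N m; "width": finger opening in m.
Only numpy, scipy, OpenCV 4.12 (cv2) and the standard library are available. Lean on these libraries where they do the work, as an engineer would, in place of code of your own. Each camera call takes 0.05 s, during which the arm holds its last target.

## Working session

There is one attempt and no reset: what is moved stays moved. The work goes in short steps, Python scripts to look and compute and a tool call to move; the robot and the scene stay as the last step left them, time stands still between calls to the robot, and variables do not carry over. Pictures are saved under pics/ and viewed, and the job is handed in when it is done.

Besides the shell and the picture viewer there is one more tool, called after "Request:" in YAML: its name, and indented under it one key for each argument. move_arm: Moves the arm, as the interface text tells. Its arguments: {"type":"object","properties":{"series":{"type":"array"},"newtons":{"type":"number"}},"required":["series"]}

```bash
mkdir -p pics; python3 - <<'E'
from rig import manip
import cv2,pickle
s=manip.get_state();print({k:s[k] for k in('clock','position','ee_rot','width','contact_force')})
d={}
for n in("scene","side","wrist"):
    i=manip.get_image(n);d[n]=i;cv2.imwrite(f"pics/{n}0.png",i["color"][:,:,::-1]);print(n,{k:v for k,v in i.items() if k!='color'})
pickle.dump((s,d),open("d0.pkl","wb"))
E
```

```text
{'clock': 0.0, 'position': array([ 0.22896415, -0.52689277,  0.24143673]), 'ee_rot': array([-9.13807739e-04,  9.79085951e-01,  2.03444984e-01, -6.06027136e-05]), 'width': 0.08532971304243485, 'contact_force': array([0.06935498, 0.37732338, 0.53540442])}
scene {'fx': 412.8254921512235, 'fy': 412.8254921512235, 'cx': 319.44754912005317, 'cy': 194.1535098103514, 'k1': -0.05646036266274783, 'R': array([[-0.82086578, -0.57106834, -0.00776656],
       [-0.40135716,  0.58648728, -0.70352335],
       [ 0.4063149 , -0.57438109, -0.7106297 ]]), 't': array([0.53090783, 0.21887966, 0.76361584])}
side {'fx': 391.1485306312973, 'fy': 391.1485306312973, 'cx': 315.68745208970034, 'cy': 198.3893662681657, 'k1': 0.003558515054036743, 'R': array([[-0.96740044, -0.25313082, -0.00782167],
       [-0.08042882,  0.33637096, -0.93828875],
       [ 0.24014078, -0.90707186, -0.34576443]]), 't': array([0.54887014, 0.09564258, 0.85072911])}
wrist {'fx': 303.3449301307283, 'fy': 303.3449301307283, 'cx': 319.3532129362741, 'cy': 198.8823718805842, 'k1': 0.006162278155971471, 'tool_from_camera': array([[ 9.19988004e-04, -9.64657431e-01, -2.63505587e-01,
         6.69255906e-02],
       [ 9.99999398e-01,  1.04504997e-03, -3.34443651e-04,
         5.05633547e-04],
       [ 5.98000059e-04, -2.63505121e-01,  9.64657812e-01,
        -1.31694365e-01],
       [ 0.00000000e+00,  0.00000000e+00,  0.00000000e+00,
         1.00000000e+00]])}
```

View pics/scene0.png

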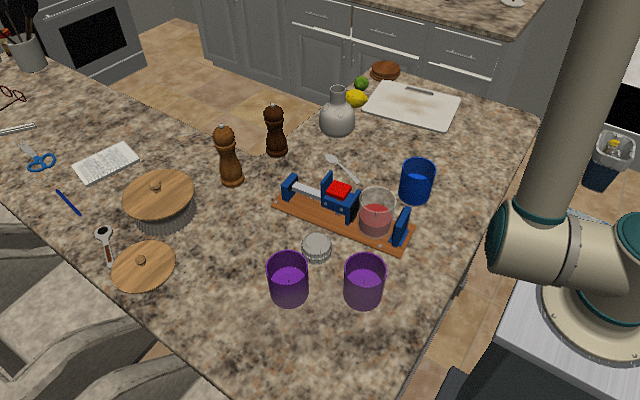

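View pics/side0.png

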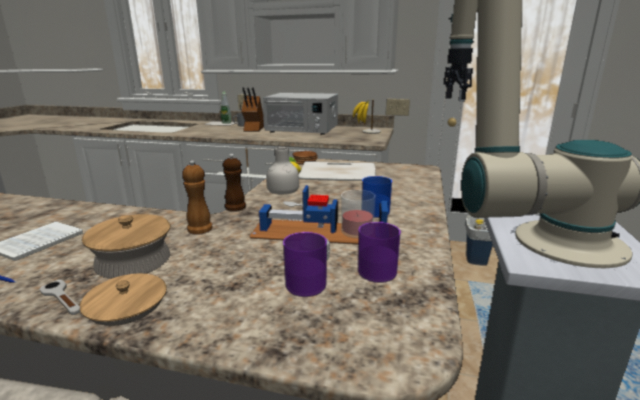

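View pics/wrist0.png

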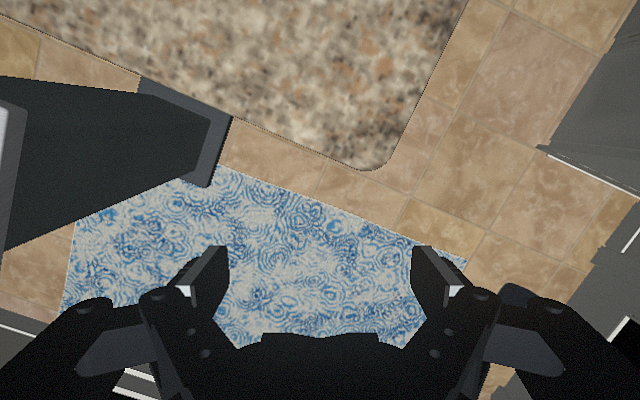

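The scene view shows the clamp in the middle, with the red pad at (339,190) and the blue end stop at (290,187). The pink candle jar is at (377,212), the timer at (316,247) and the spoon at (342,167). In the side view the pad is at (318,200). Next I'll zoom in and measure.

```bash
cat > h.py <<'E'
import numpy as np,cv2
def ray(im,u,v,s=None):
    K=np.array([[im['fx'],0,im['cx']],[0,im['fy'],im['cy']],[0,0,1.]])
    p=cv2.undistortPoints(np.array([[[u,v]]],float),K,np.array([im['k1'],0,0,0.]))[0,0]
    d=np.array([p[0],p[1],1.])
    if 'R' in im: return -im['R'].T@im['t'], im['R'].T@d
    from scipy.spatial.transform import Rotation as Ro
    q=s['ee_rot'];R=Ro.from_quat([q[1],q[2],q[3],q[0]]).as_matrix();T=im['tool_from_camera']
    return s['position']+R@T[:3,3], R@T[:3,:3]@d
def plane(im,u,v,z,s=None):
    o,d=ray(im,u,v,s);return o+d*(z-o[2])/d[2]
def tri(a,b):
    A=0;B=0
    for o,d in(a,b):
        d=d/np.linalg.norm(d);P=np.eye(3)-np.outer(d,d);A=A+P;B=B+P@o
    x=np.linalg.solve(A,B);return x,[np.linalg.norm(np.cross(x-o,d/np.linalg.norm(d))) for o,d in(a,b)]
def red(im):
    h=cv2.cvtColor(im['color'],cv2.COLOR_RGB2HSV)
    m=((h[...,0]<6)|(h[...,0]>174))&(h[...,1]>190)&(h[...,2]>120)
    n,l,st,c=cv2.connectedComponentsWithStats(m.astype(np.uint8));k=1+st[1:,4].argmax()
    return l==k,st[k],c[k]
E
python3 - <<'E'
from h import *
import pickle
s,d=pickle.load(open('d0.pkl','rb'))
r={}
for n in('scene','side'):
    m,st,c=red(d[n]);print(n,st,c,d[n]['color'][m].mean(0));r[n]=ray(d[n],*c)
print(tri(r['scene'],r['side']))
a=d['scene']['color'][140:270,260:450,::-1];cv2.imwrite('pics/sz.png',cv2.resize(a,(760,520),interpolation=cv2.INTER_CUBIC))
a=d['side']['color'][160:260,240:420,::-1];cv2.imwrite('pics/dz.png',cv2.resize(a,(720,400),interpolation=cv2.INTER_CUBIC))
E
```

```text
scene [326 180  25  18 280] [338.41071429 188.56785714] [191.76071429  18.58214286   8.35714286]
side [308 195  20   8 131] [317.93129771 198.67175573] [189.70229008  28.02290076  20.54961832]
(array([0.54185487, 0.07777121, 0.08306128]), [np.float64(0.0007949748157335454), np.float64(0.0007949748157334264)])
```

View pics/sz.png

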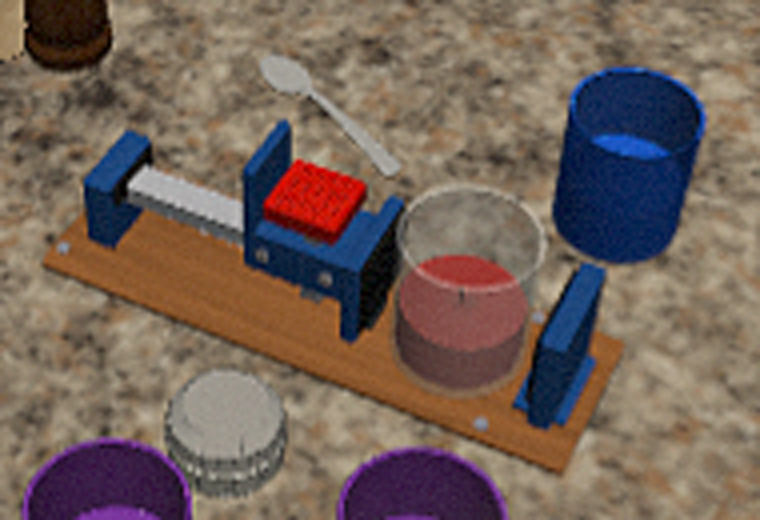

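View pics/dz.png

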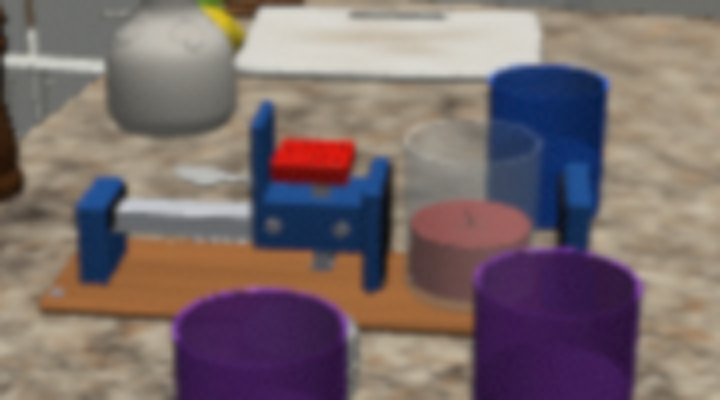

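```bash
python3 - <<'E'
from h import *
import pickle
s,d=pickle.load(open('d0.pkl','rb'))
S=d['scene']
f=lambda x,y,z:plane(S,(x-1.5)/4+260,(y-1.5)/4+140,z).round(4)
L=f(43,264,.004);R=f(563,470,.004);RR=f(622,347,.008);print(L,R,RR,np.linalg.norm(L-R),np.linalg.norm(RR-R))
x=(L-R)/np.linalg.norm(L-R);print('dir',x,np.degrees(np.arctan2(x[1],x[0])))
for p in((299,160),(366,186),(332,235),(263,207)):print('pad',f(*p,.088))
# thumbrest top edge
print('rest',f(285,121,.11),f(246,165,.11))
print('fixed jaw/board mid',(L+RR)/2)
print('timer',f(225,405,.045),'spoon',f(285,75,.005),f(395,170,.005))
print('jar rim centre',f(472,238,.098))
print('bluejar',f(636,117,.09),'purple',plane(S,287,262,.09),plane(S,365,265,.09))
E
```

```text
[0.6842 0.1451 0.004 ] [0.3692 0.1061 0.004 ] [0.3794 0.0166 0.008 ] 0.3174051039287176 0.0901681207522925
dir [0.9924226  0.12287137 0.        ] 7.057846649881077
pad [0.5623 0.0636 0.088 ]
pad [0.5218 0.0603 0.088 ]
pad [0.5172 0.1012 0.088 ]
pad [0.5581 0.1044 0.088 ]
rest [0.5727 0.0622 0.11  ] [0.5705 0.1021 0.11  ]
fixed jaw/board mid [0.5318  0.08085 0.006  ]
timer [0.5187 0.196  0.045 ] spoon [ 0.6613 -0.0729  0.005 ] [ 0.5564 -0.0365  0.005 ]
jar rim centre [0.4525 0.0712 0.098 ]
bluejar [ 0.4261 -0.0693  0.09  ] purple [0.51280341 0.29331485 0.09      ] [0.39421273 0.21971066 0.09      ]
```

Request:
move_arm:
  series:
    - [[0.0175, 0.034, 0.001, 0, 0, -0.017, 0], [0.0175, 0.034, 0.001, 0, 0, -0.017, 0], [0.0175, 0.034, 0.001, 0, 0, -0.017, 0], [0.0175, 0.034, 0.001, 0, 0, -0.017, 0], [0.0175, 0.034, 0.001, 0, 0, -0.017, 0], [0.0175, 0.034, 0.001, 0, 0, -0.017, 0], [0.0175, 0.034, 0.001, 0, 0, -0.017, 0], [0.0175, 0.034, 0.001, 0, 0, -0.017, 0], [0.0175, 0.034, 0.001, 0, 0, -0.017, 0], [0.0175, 0.034, 0.001, 0, 0, -0.017, 0], [0.0175, 0.034, 0.001, 0, 0, -0.017, 0], [0.0175, 0.034, 0.001, 0, 0, -0.017, 0], [0.0175, 0.034, 0.001, 0, 0, -0.017, 0], [0.0175, 0.034, 0.001, 0, 0, -0.017, 0], [0.0175, 0.034, 0.001, 0, 0, -0.017, 0], [0.0175, 0.034, 0.001, 0, 0, -0.017, 0], [0.0175, 0.034, 0.001, 0, 0, -0.017, 0], [0.0125, 0.032, 0.001, 0, 0, -0.017, 0], [0, 0, 0, 0, 0, 0, 0], [0, 0, 0, 0, 0, 0, 0]]
  newtons: 20

```text
clock: 1.82
position: [0.5392, 0.0842, 0.2597]
ee_rot: [0.0, 0.999, 0.054, -0.001]
contact_force: [-0.2, 0.0, -0.2]
width: 0.0002
```

```bash
python3 - <<'E'
from h import *
from rig import manip
import pickle
s=manip.get_state();i=manip.get_image('wrist');print(s['clock'],s['position'],s['ee_rot'],s['width'],s['contact_force'])
cv2.imwrite('pics/w1.png',i['color'][:,:,::-1]);pickle.dump((s,i),open('w1.pkl','wb'))
m,st,c=red(i);print(st,c,plane(i,*c,.088,s))
box=cv2.boxPoints(cv2.minAreaRect(np.argwhere(m)[:,::-1].astype(np.float32)));
for p in box:print(p,plane(i,*p,.088,s))
S,d=pickle.load(open('d0.pkl','rb'));
for n in('scene','side'):print(tri(ray(i,*c,s),ray(d[n],*red(d[n])[2])))
E
```

```text
1.8167 [0.53920596 0.08415397 0.25965728] [ 1.25461957e-04  9.98557655e-01  5.36859918e-02 -6.39294624e-04] 0.00022405029757159489 [-0.17374316  0.01299311 -0.20413814]
[303 160  41  41 267] [326.41573034 178.84644195] [0.54506131 0.07723858 0.088     ]
[303. 160.] [0.56162036 0.10274648 0.088     ]
[343. 160.] [0.56595255 0.06292641 0.088     ]
[343. 200.] [0.52470927 0.0575743  0.088     ]
[303. 200.] [0.52021705 0.09884204 0.088     ]
(array([0.5435882 , 0.07675411, 0.08186433]), [np.float64(0.00030988347378363754), np.float64(0.00030988347378358496)])
(array([0.54265762, 0.07656608, 0.08190059]), [np.float64(0.0012157055132474047), np.float64(0.001215705513247447)])
```

View pics/w1.png

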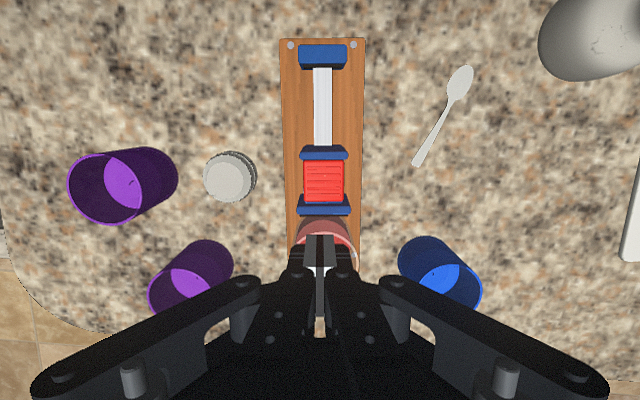

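The wrist view shows the pad at x 303–344, y 160–201. The thumb rest is at y≈152, the end stop at (322,57) with its face at y≈68, and the board's far corners at (279,38) and (366,38). The closed fingers show at (320,270). The clamp is well lined up with the tool.

```bash
python3 - <<'E'
from h import *
import pickle
s,i=pickle.load(open('w1.pkl','rb'))
f=lambda u,v,z:plane(i,u,v,z,s).round(4)
h=cv2.cvtColor(i['color'],cv2.COLOR_RGB2HSV)
m=((h[...,0]<8)|(h[...,0]>172))&(h[...,1]>170)&(h[...,2]>90);m[202:]=0
ys,xs=np.nonzero(m);print(np.percentile(xs,[1,99]),np.percentile(ys,[1,99]))
pc=f(xs.min()/2+xs.max()/2,ys.min()/2+ys.max()/2,.088);print('pad',pc)
b1,b2=f(279.5,38.5,.008),f(366,38.5,.008);print('board end',b1,b2,(b1+b2)/2)
a=np.array([np.cos(np.radians(6.2)),np.sin(np.radians(6.2)),0])
for p in((287,212),(283,120),(364,120),(362,212)):print('edge',f(*p,.008))
for z in(.055,.06,.065):print('stop face',(f(322,68.5,z)-pc)@a, end=' ')
for p in((316,80),(316,140),(330,80),(330,140)):print('bar',f(*p,.05))
print('rest',f(302,156,.11),f(346,156,.11))
S,d=pickle.load(open('d0.pkl','rb'))
print(pc)
E
```

```text
[303. 343.] [160. 201.]
pad [0.543  0.0805 0.088 ]
board end [0.6854 0.1455 0.008 ] [0.696  0.0473 0.008 ] [0.6907 0.0964 0.008 ]
edge [0.4788 0.1204 0.008 ]
edge [0.596  0.1347 0.008 ]
edge [0.6067 0.0363 0.008 ]
edge [0.4896 0.0216 0.008 ]
stop face 0.11035213733997339 stop face 0.10965623166519284 stop face 0.1089603259904122 bar [0.6415 0.0985 0.05  ]
bar [0.5797 0.092  0.05  ]
bar [0.6431 0.0839 0.05  ]
bar [0.5814 0.0766 0.05  ]
rest [0.5684 0.1032 0.11  ] [0.5728 0.0627 0.11  ]
[0.543  0.0805 0.088 ]
```

Request:
move_arm:
  series:
    - [[0.003, -0.001, -0.018, 0, 0, 0, 0], [0.003, -0.001, -0.02, 0, 0, 0, 0], [0.003, -0.001, -0.02, 0, 0, 0, 0], [0.003, 0, -0.02, 0, 0, 0, 0], [0, 0, -0.02, 0, 0, 0, 0], [0, 0, -0.02, 0, 0, 0, 0], [0, 0, -0.02, 0, 0, 0, 0], [0, 0, -0.01, 0, 0, 0, 0], [0, 0, 0, 0, 0, 0, 0], [0, 0, 0, 0, 0, 0, 0]]

```text
clock: 2.7
position: [0.5508, 0.0786, 0.1124]
ee_rot: [0.0, 0.999, 0.051, -0.0]
contact_force: [1.0, 0.1, 0.4]
width: -0.0002
```

```bash
python3 - <<'E'
from h import *
from rig import manip
for n in('wrist','scene','side'):
    i=manip.get_image(n);c=i['color'][:,:,::-1]
    if n=='scene':c=cv2.resize(c[100:260,240:440],(750,600),interpolation=2)
    if n=='side':c=cv2.resize(c[130:270,230:410],(771,600),interpolation=2)
    cv2.imwrite(f'pics/{n}2.png',c)
s=manip.get_state();print(s['clock'],s['position'],s['contact_force'])
E
```

```text
2.85 [0.5521001  0.07927654 0.11377845] [ 0.33466524 -0.26153112  0.03608966]
```

View pics/wrist2.png

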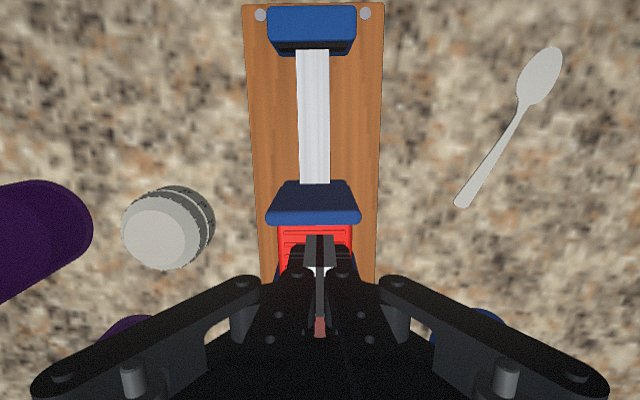

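View pics/scene2.png

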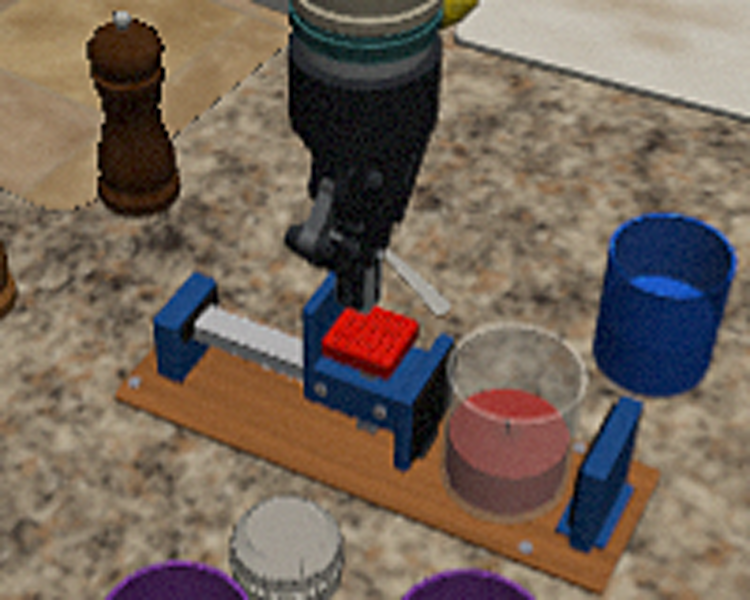

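View pics/side2.png

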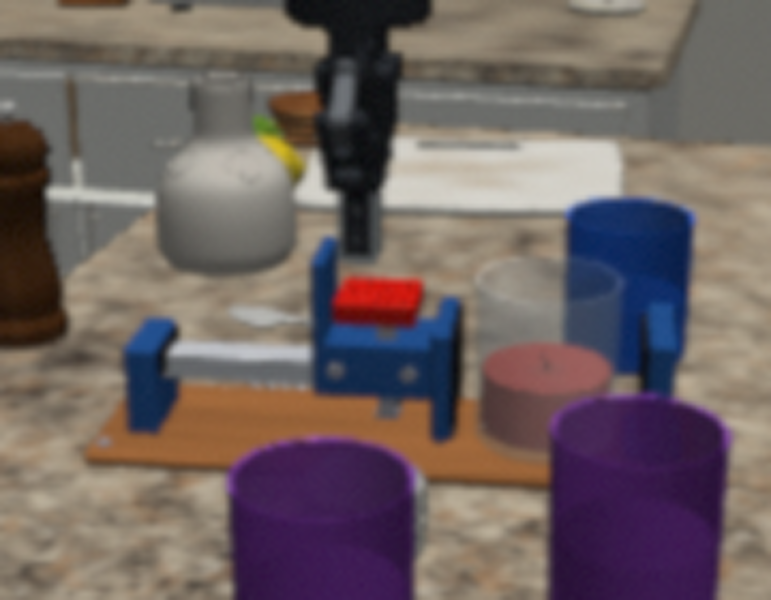

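The fingers hang over the pad just in front of the thumb rest: side view, finger x 342–382, rest face at 335. I'll press down in steps and check the force.

Request:
move_arm:
  series:
    - [[0, 0.001, -0.005, 0, 0, 0, 0], [0, 0, -0.005, 0, 0, 0, 0], [0, 0, -0.003, 0, 0, 0, 0], [0, 0, -0.002, 0, 0, 0, 0], [0, 0, 0, 0, 0, 0, 0], [0, 0, 0, 0, 0, 0, 0]]

```text
clock: 3.35
position: [0.551, 0.0807, 0.0974]
ee_rot: [0.0, 0.999, 0.052, -0.0]
contact_force: [-1.2, 0.6, 3.1]
width: -0.0003
```

Request:
move_arm:
  series:
    - [[0, 0, -0.002, 0, 0, 0, 0], [0, 0, -0.001, 0, 0, 0, 0], [0, 0, 0, 0, 0, 0, 0], [0, 0, 0, 0, 0, 0, 0]]

```text
clock: 3.68
position: [0.5511, 0.0807, 0.0945]
ee_rot: [-0.0, 0.999, 0.052, 0.0]
contact_force: [-0.8, 0.8, 3.2]
width: -0.0002
```

Request:
move_arm:
  series:
    - [[0, 0, -0.002, 0, 0, 0, 0], [0, 0, -0.001, 0, 0, 0, 0], [0, 0, 0, 0, 0, 0, 0], [0, 0, 0, 0, 0, 0, 0]]

```text
clock: 4.02
position: [0.5511, 0.0807, 0.0914]
ee_rot: [-0.0, 0.999, 0.052, 0.0]
contact_force: [-0.8, 0.5, 3.9]
width: -0.0002
```

Request:
move_arm:
  series:
    - [[0, 0, -0.001, 0, 0, 0, 0], [0, 0, 0, 0, 0, 0, 0], [0, 0, 0, 0, 0, 0, 0]]

```text
clock: 4.27
position: [0.5515, 0.0807, 0.091]
ee_rot: [-0.0, 0.999, 0.052, 0.001]
contact_force: [-2.0, 1.0, 7.8]
width: 0.0004
```

Request:
move_arm:
  series:
    - [[0, 0, -0.001, 0, 0, 0, 0], [0, 0, 0, 0, 0, 0, 0], [0, 0, 0, 0, 0, 0, 0]]

```text
clock: 4.52
position: [0.5524, 0.0808, 0.0909]
ee_rot: [-0.0, 0.999, 0.052, 0.002]
contact_force: [-0.9, 0.6, 12.1]
width: -0.0
```

The pad has bottomed: force went from 4 to 8 to 12 N with no further travel. Now I'll push along the bar.

Request:
move_arm:
  series:
    - [[0.002, 0.0002, 0.0005, 0, 0, 0, 0], [0.002, 0.0002, 0, 0, 0, 0, 0], [0.003, 0.0003, 0, 0, 0, 0, 0], [0.003, 0.0003, 0, 0, 0, 0, 0], [0.003, 0.0003, 0, 0, 0, 0, 0], [0.003, 0.0003, 0, 0, 0, 0, 0], [0.003, 0.0004, 0, 0, 0, 0, 0], [0.003, 0.0004, 0, 0, 0, 0, 0], [0.003, 0.0004, 0, 0, 0, 0, 0]]

```text
clock: 5.27
position: [0.5766, 0.0836, 0.091]
ee_rot: [-0.0, 0.999, 0.052, 0.001]
contact_force: [-2.0, 2.3, 9.5]
width: -0.0
```

```bash
python3 - <<'E'
from h import *
from rig import manip
i=manip.get_image('scene');c=cv2.resize(i['color'][100:260,240:440,::-1],(750,600),interpolation=2);cv2.imwrite('pics/scene3.png',c)
i=manip.get_image('wrist');cv2.imwrite('pics/wrist3.png',i['color'][:,:,::-1])
E
```

```text
(no output)
```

View pics/scene3.png

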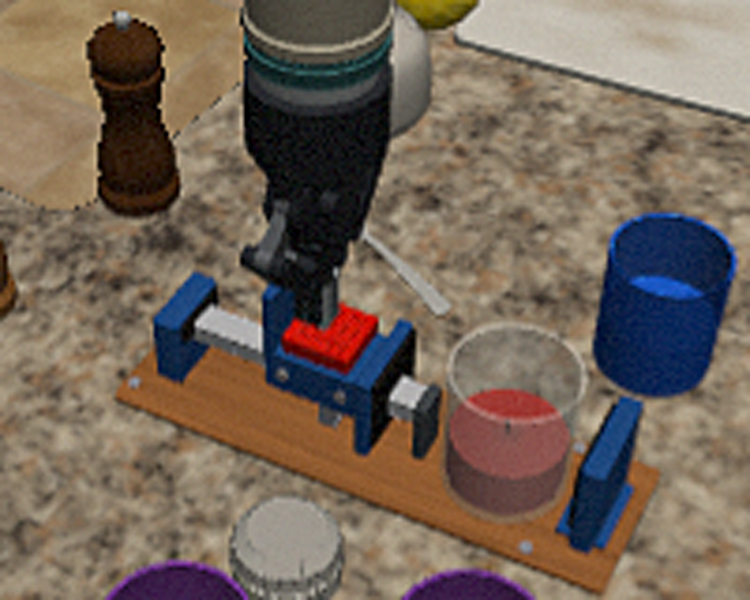

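View pics/wrist3.png

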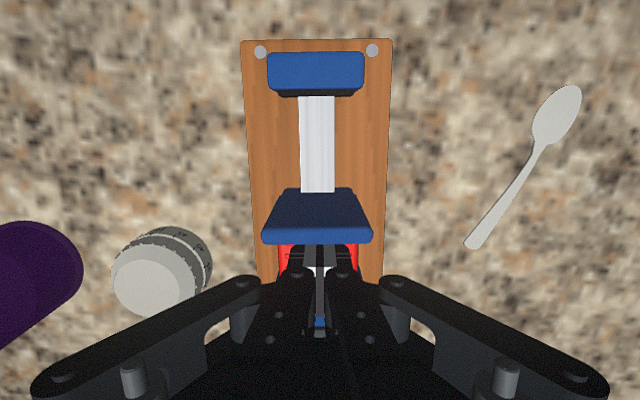

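The jaw is sliding freely and the candle hasn't moved. I'll keep going.

Request:
move_arm:
  series:
    - [[0.003, 0.0003, 0, 0, 0, 0, 0], [0.003, 0.0003, 0, 0, 0, 0, 0], [0.003, 0.0003, 0, 0, 0, 0, 0], [0.003, 0.0004, 0, 0, 0, 0, 0], [0.003, 0.0003, 0, 0, 0, 0, 0], [0.003, 0.0003, 0, 0, 0, 0, 0], [0.003, 0.0004, 0, 0, 0, 0, 0], [0.003, 0.0003, 0, 0, 0, 0, 0], [0.003, 0.0003, 0, 0, 0, 0, 0], [0.003, 0.0003, 0, 0, 0, 0, 0], [0.003, 0.0004, 0, 0, 0, 0, 0], [0.003, 0.0003, 0, 0, 0, 0, 0], [0.003, 0.0004, 0, 0, 0, 0, 0], [0.003, 0.0003, 0, 0, 0, 0, 0], [0, 0, 0, 0, 0, 0, 0]]

```text
clock: 6.62
position: [0.6194, 0.0886, 0.091]
ee_rot: [-0.0, 0.999, 0.052, 0.001]
contact_force: [-0.2, 1.6, 8.7]
width: -0.0
```

Request:
move_arm:
  series:
    - [[0.002, 0.0002, 0, 0, 0, 0, 0], [0.002, 0.0002, 0, 0, 0, 0, 0], [0.002, 0.0002, 0, 0, 0, 0, 0], [0, 0, 0, 0, 0, 0, 0]]

```text
clock: 6.95
position: [0.625, 0.0892, 0.091]
ee_rot: [-0.0, 0.999, 0.052, 0.001]
contact_force: [-1.7, 1.5, 8.3]
width: 0.0001
```

Request:
move_arm:
  series:
    - [[0.002, 0.0002, 0, 0, 0, 0, 0], [0.001, 0.0002, 0, 0, 0, 0, 0], [0, 0, 0, 0, 0, 0, 0]]

```text
clock: 7.2
position: [0.6278, 0.0896, 0.091]
ee_rot: [-0.0, 0.999, 0.052, 0.001]
contact_force: [-2.4, 2.8, 8.6]
width: 0.0001
```

Request:
move_arm:
  series:
    - [[0.001, 0.0001, 0, 0, 0, 0, 0], [0.001, 0.0001, 0, 0, 0, 0, 0], [0, 0, 0, 0, 0, 0, 0]]

```text
clock: 7.45
position: [0.6297, 0.0898, 0.091]
ee_rot: [-0.0, 0.999, 0.052, 0.001]
contact_force: [-1.1, 2.3, 8.9]
width: 0.0
```

```bash
python3 - <<'E'
from h import *
from rig import manip
i=manip.get_image('scene');c=cv2.resize(i['color'][100:260,240:440,::-1],(750,600),interpolation=2);cv2.imwrite('pics/scene4.png',c)
E
```

```text
(no output)
```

View pics/scene4.png

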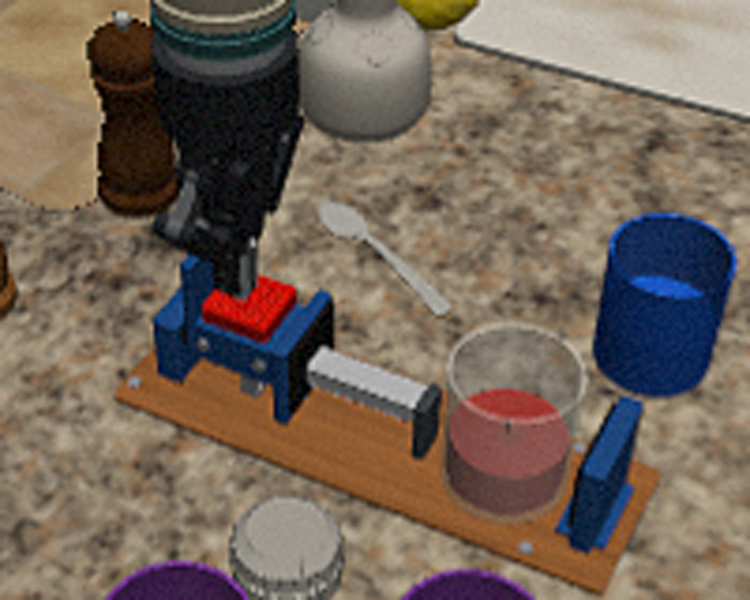

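The jaw is nearly at the stop. I'll keep going in small steps until the force along the bar rises.

Request:
move_arm:
  series:
    - [[0.001, 0.0001, 0, 0, 0, 0, 0], [0.001, 0.0001, 0, 0, 0, 0, 0], [0, 0, 0, 0, 0, 0, 0]]

```text
clock: 7.75
position: [0.6307, 0.0899, 0.091]
ee_rot: [-0.0, 0.999, 0.052, -0.0]
contact_force: [-3.9, 1.7, 10.3]
width: -0.0001
```

Request:
move_arm:
  series:
    - [[0.001, 0.0001, 0, 0, 0, 0, 0], [0.001, 0.0001, 0, 0, 0, 0, 0], [0, 0, 0, 0, 0, 0, 0]]

```text
clock: 8.0
position: [0.6309, 0.09, 0.0909]
ee_rot: [-0.0, 0.999, 0.052, -0.002]
contact_force: [-6.2, 1.7, 12.0]
width: 0.0003
```

Request:
move_arm:
  series:
    - [[0.001, 0.0001, 0, 0, 0, 0, 0], [0.001, 0.0001, 0, 0, 0, 0, 0], [0, 0, 0, 0, 0, 0, 0]]

```text
clock: 8.25
position: [0.6312, 0.09, 0.0909]
ee_rot: [-0.0, 0.999, 0.052, -0.004]
contact_force: [-9.5, 0.7, 15.8]
width: 0.0002
```

The jaw is stalled on the stop: the TCP is held at x = 0.631 while the force grows. I'll hold, unload and lift straight up, so the jaw isn't dragged back.

Request:
move_arm:
  series:
    - [[0.001, 0.0001, 0, 0, 0, 0, 0], [0, 0, 0, 0, 0, 0, 0], [0, 0, 0, 0, 0, 0, 0], [0, 0, 0, 0, 0, 0, 0], [-0.002, -0.0002, 0, 0, 0, 0, 0], [-0.002, -0.0002, 0.001, 0, 0, 0, 0], [0, 0, 0.003, 0, 0, 0, 0], [0, 0, 0.004, 0, 0, 0, 0], [0, 0, 0.004, 0, 0, 0, 0], [-0.001, 0, 0.004, 0, 0, 0, 0], [-0.003, 0, 0.005, 0, 0, 0, 0], [0, 0, 0.008, 0, 0, 0, 0], [0, 0, 0.015, 0, 0, 0, 0], [0, 0, 0.02, 0, 0, 0, 0], [0, 0, 0.025, 0, 0, 0, 0], [0, 0, 0.03, 0, 0, 0, 0], [0, 0, 0.03, 0, 0, 0, 0], [0, 0, 0.02, 0, 0, 0, 0], [0, 0, 0, 0, 0, 0, 0], [0, 0, 0, 0, 0, 0, 0]]

```text
clock: 9.92
position: [0.6286, 0.0894, 0.2606]
ee_rot: [0.0, 0.999, 0.052, 0.002]
contact_force: [-0.1, 0.3, -0.2]
width: -0.0001
```

```bash
python3 - <<'E'
from h import *
from rig import manip
import pickle
i=manip.get_image('scene');c=cv2.resize(i['color'][100:260,240:440,::-1],(750,600),interpolation=2);cv2.imwrite('pics/scene5.png',c)
j=manip.get_image('side');c=cv2.resize(j['color'][130:270,230:410,::-1],(771,600),interpolation=2);cv2.imwrite('pics/side5.png',c)
S,d=pickle.load(open('d0.pkl','rb'))
for n,x in(('scene',i),('side',j)):
    m,st,c=red(x);print(n,st,c)
r=tri(ray(i,*red(i)[2]),ray(j,*red(j)[2]));r0=tri(ray(d['scene'],*red(d['scene'])[2]),ray(d['side'],*red(d['side'])[2]))
print(r,r[0]-r0[0])
s=manip.get_state();print(s['clock'],s['position'],s['contact_force'])
E
```

```text
scene [294 169  25  17 255] [305.55294118 176.55294118]
side [273 193  21   8 134] [282.85820896 196.94029851]
(array([0.62170077, 0.08748791, 0.08381347]), [np.float64(0.000590368014790578), np.float64(0.0005903680147906163)]) [0.0798459  0.0097167  0.00075219]
10.0167 [0.62729628 0.0893539  0.25774033] [-0.44076783 -0.58067558  0.38443957]
```

View pics/scene5.png

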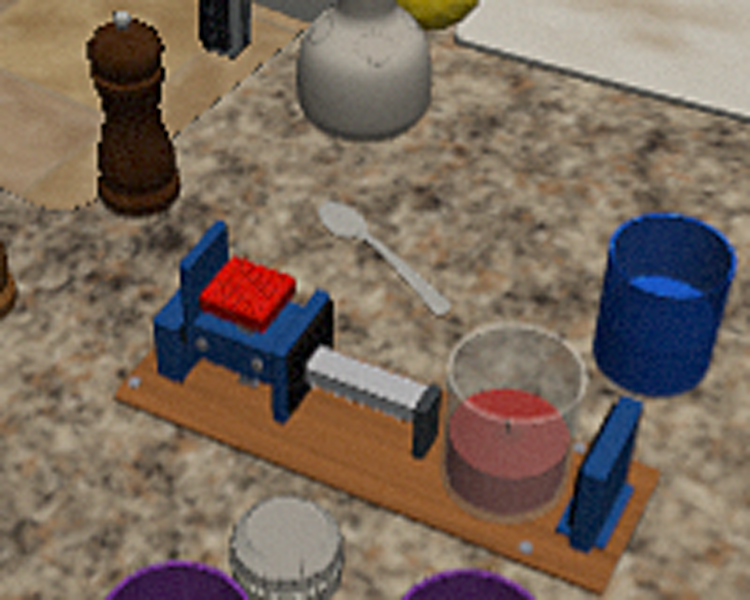

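View pics/side5.png

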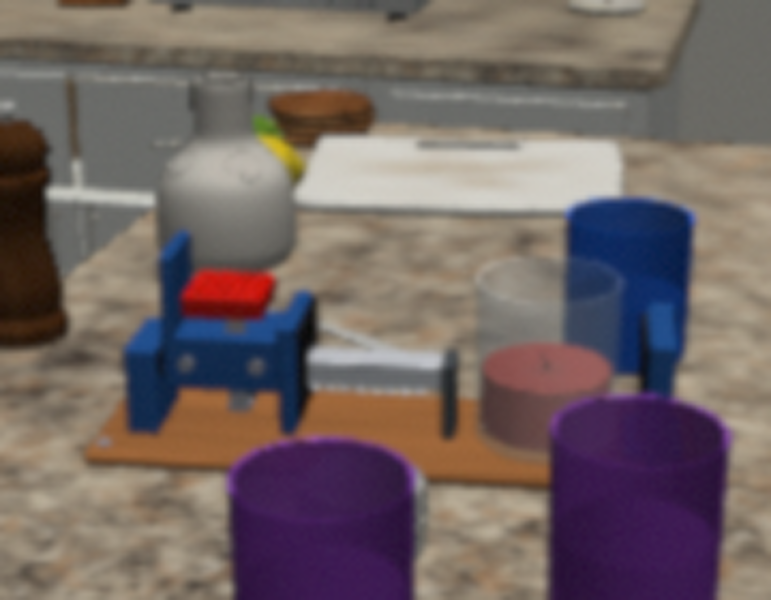

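```bash
python3 - <<'E'
from h import *
from rig import manip
s=manip.get_state();i=manip.get_image('wrist');cv2.imwrite('pics/w6.png',cv2.resize(i['color'][40:240,200:440,::-1],(720,600),interpolation=2))
h=cv2.cvtColor(i['color'],cv2.COLOR_RGB2HSV)
m=((h[...,0]<8)|(h[...,0]>172))&(h[...,1]>170)&(h[...,2]>90);m[:,:280]=0;m[:,370:]=0
n,l,st,c=cv2.connectedComponentsWithStats(m.astype(np.uint8));print(st[1:],s['position'])
k=1+st[1:,4].argmax();p=plane(i,st[k,0]+st[k,2]/2-.5,st[k,1]+st[k,3]/2-.5,.088,s);print(p,(p-[.543,.0805,.088])@[.9938,.1115,0])
E
```

```text
[[ 298  169   41   40 1524]
 [ 318  319    1    1    1]
 [ 320  318    1    1    1]
 [ 316  320    1    2    2]] [0.62729628 0.0893539  0.25774033]
[0.62248247 0.08993774 0.088     ] 0.08004199046979
```

View pics/w6.png

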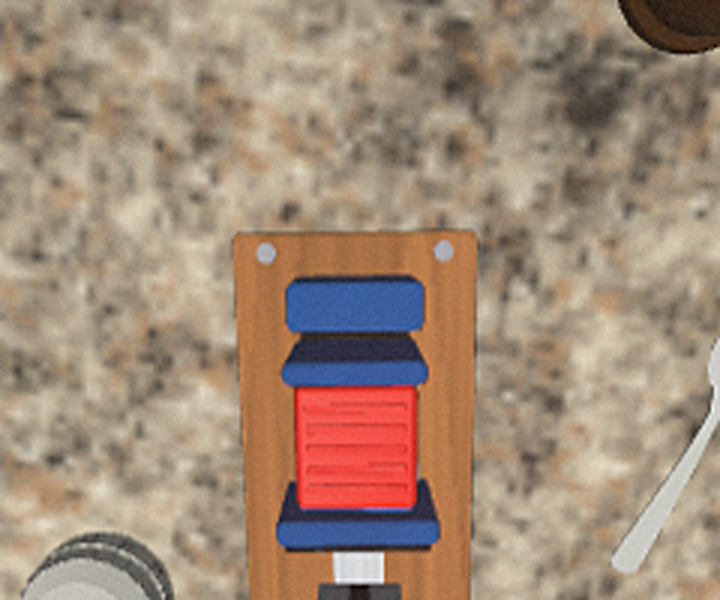

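The wrist view shows no bar between the jaw and the stop: the thumb rest's back meets the stop at about y=335 in the crop. Travel measures 80 mm in both camera sets, the pad is up, and the tool is clear of everything. Handing in.

```bash
python3 -c "
from rig import manip
print(manip.sign_off())"
```

```text
the job is handed in; nothing more can be done
None
```

The clamp is open and the job is handed in, at about 10 s of the 32 s allowed. With the fingers closed I pressed the red pad until it bottomed, at about 12 N. Keeping it pressed, I pushed the jaw along the bar until it stalled on the end stop, then lifted straight off.

**Last checks:**
- **Jaw:** the pad moved 80 mm along the bar, by both the fixed cameras and the wrist camera. The wrist view shows no gap at the end stop.
- **Pad:** it is up. Its measured height is within 1 mm of where it was at the start.
- **Candle jar, timer and teaspoon:** they look unmoved in the pictures. I judged this by eye and did not measure it.
- **Robot:** the tool is well clear of everything, and the wrist force reads about zero.

**Disagreements:**
- **Jaw travel:** my first estimate was 74 mm, from the wrist view of the end stop's edge, against the 80 mm I measured afterwards. I put the difference down to an assumed height for that edge. The stall and the closed gap both support the jaw being fully home.
- **Pad height:** the two-view height of the pad came out at about 82–84 mm, against the 88 mm in the text. The colour mask included the pad's side faces, which would pull it low.

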